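# Hold the spring clip open around the record card

## Task

Pick up the steel spring clip from the bamboo board by its two handles, squeeze them so that its jaws gape wide, and bring it over an upright side edge (left or right) of the taller standing card so that the card's edge is well inside the open mouth, one jaw on each face and neither touching the card. Finish while still holding the clip wide open there, clear of the board and the card's foot: do not let it close and do not let go. Leave the tall card standing where it is and do not disturb the short card, the scoop, the insect box or the dish rack.

Things in the scene. Friction and masses are not known exactly. Their poses are not given: they have to be found in the camera images.
- clip: Bare steel peg-style spring clip, 115 mm long, 60 g, lying on its side, hinge pin vertical, 26 mm high as it lies. Origin: on the hinge axis at the underside. x: from hinge along the centre line of the closed clip to the jaw tips (60 mm); the handles flare in a V to -x, ending 54 mm behind the hinge, 37 mm over their outer faces at 40 mm behind it. This body is the +y handle with the +y jaw.
- clip_lever (a joint): Clip opening: 0 rad jaws shut, 0.5 fully open (stop); tips gape 60 mm per rad. Squeezing the handles along y opens it, each half turning equally; fully squeezed they are parallel, 17 mm over the outer faces. 40 mm behind the hinge this takes 3 N to begin, 8 N to open fully; a 15 to 30 N grip holds it at the stop. It springs shut if released.
- clip_tip_a (a point): Inner face of the tip of the +y jaw, at mid-height of the clip as it lies (13 mm above the clip's origin), 60 mm from the hinge.
- clip_tip_b (a point): Inner face of the tip of the other (-y) jaw, at the same place.
- tall_card: The taller of two stiff upright paper cards: 70 mm wide, 3 mm thick, top 115 mm above its foot's underside. Dark wooden foot 50 mm wide (y), 45 mm deep (x), 18 mm high; loose, 0.5 kg. Origin: centre of the foot's underside, on the board. y along the card's width (free side edges at y = +35 and -35 mm, from 18 to 115 mm height), x normal to its faces, z up.
- short_card: Bystander: same card and foot, but only 60 mm high. Same axes and origin. Tall and short card may stand in either order.
- scoop: Bystander: green plastic scoop lying on the board, 190 mm long, 55 mm wide, 24 mm high. Origin: underside, near the middle; x towards its bowl.
- insect_box: Bystander: fixed clear acrylic box 160 x 120 x 90 mm with a hinged flap lid with a knob (about 125 mm high with the knob), beside the board on the robot's left. Origin: centre of the underside.
- rack: Bystander: fixed slotted wooden rack with three upright glass dishes, 85 x 250 mm, 95 mm high, at the far side of the board. Origin: centre of the underside, on the board.
- board: Fixed bamboo cutting board, 460 mm (x) by 660 mm (y), 18 mm thick: its top is 18 mm above the work surface. Origin: centre of the underside.

How it is judged:
On the way:
1. the clip is lifted off the board and squeezed at least half open (value of joint clip_lever above 0.25 rad and height (world z) of clip above 0.035 m and contact force between clip and board below 0.1 N and contact force between the fingers and clip above 1 N), for 0.2 s.
At the end, for the whole second after the job is handed in: Fingers hold the clip 0.25 rad or more open, off the board; both jaw tips 8 mm or more past one side edge of the tall card, hinge outside it, a tip each side 3 mm or more off mid-plane, 33-105 mm above the foot's underside; clip-card force under 0.3 N; card upright, within 20 mm of its start (value of joint clip_lever above 0.25 rad and contact force between the fingers and clip above 1 N and contact force between clip and board below 0.1 N and contact force between clip and tall_card below 0.3 N and ((x of clip_tip_a in the frame of tall_card above 0.003 m and x of clip_tip_b in the frame of tall_card below -0.003 m) or (x of clip_tip_b in the frame of tall_card above 0.003 m and x of clip_tip_a in the frame of tall_card below -0.003 m)) and ((y of each of clip_tip_a, clip_tip_b in the frame of tall_card above -0.027 m and y of clip in the frame of tall_card below -0.037 m) or (y of each of clip_tip_a, clip_tip_b in the frame of tall_card below 0.027 m and y of clip in the frame of tall_card above 0.037 m)) and z of clip_tip_a in the frame of tall_card between 0.033 and 0.105 m and z of clip_tip_b in the frame of tall_card between 0.033 and 0.105 m and distance of tall_card from where it was at the start of the episode below 0.02 m and angle between tall_card's own z axis and vertical below 0.1 rad); the arm keeps its last pose, push and grip.
It fails at once if the tall card is shoved or tipped (distance of tall_card from where it was at the start of the episode above 0.02 m or angle between tall_card's own z axis and vertical above 0.2 rad).
It fails at once if the short card is disturbed (distance of short_card from where it was at the start of the episode above 0.02 m or angle between short_card's own z axis and vertical above 0.2 rad).
It fails at once if the scoop is disturbed (distance of scoop from where it was at the start of the episode above 0.02 m).
It fails at once if the insect box or the dish rack is struck (contact force between any of the arm, the fingers, clip and insect_box above 5 N or contact force between any of the arm, the fingers, clip and rack above 5 N).
It also fails if it takes over 35 s, if anything falls off the work surface, if the arm or the gripper's body presses on something with over 40 N, if the wrist force passes 120 N, or if a joint passes its speed limit or range.

## Robot

A 7-joint arm with a two-finger parallel gripper is mounted at the origin on the work surface. World frame = base frame: x ahead of the robot, y to its left, z up, the work surface at z = 0. Lengths are in m, angles in rad, forces in N, time in s.
With the tool pointing down it reaches from about 0.425 to 0.825 m from the base axis. Payload 3.6 kg.
Tool frame: the origin (TCP) lies at the very end of the fingers, on their centre line; the grasp point (between the pads) lies 19 mm behind it; z points along the fingers, y is the line along which they close (so a half turn about z gives the same grasp; the last joint's range is limited). The gripper opens to 85 mm and grips with 20 to 120 N. Pads are 22 mm wide; open, the fingers measure 114 mm over their backs; the gripper's body (76 mm by 85 mm) begins 54 mm behind the grasp point. The pads swing forward as they close: fully open they stand 13 mm farther back than shut.
Start: joints at [-1.331, 0.615, -0.013, 1.423, 0.008, 1.103, -0.04], TCP at [0.171, 0.627, 0.192] pointing down, gripper open.
Joint ranges: [-3.12, 3.12], [-0.3, 2.06], [-1.34, 1.32], [0.26, 2.42], [-1.36, 4.5], [0.01, 1.98], [-2.84, 2.84]. Speed limits (rad/s): [2.79, 2.79, 3.14, 3.14, 3.14, 3.14, 3.14].

## Interface

Orientations are given as a unit quaternion [w, x, y, z].
In Python, from workcell import arm gives the robot as it stands.
- The arm moves only by the tool drive_tool, never from a script. Its argument "moves" is a list of rows, each a list of 3 entries, a list of its own where there are three numbers: the shift along the world's x, y, z in m, then the turn about the world's z in rad, then the opening, from -1 (shut) to 1 (fully open). A call has 1 to 8 rows; each row shifts and turns the commanded pose from where the row before left it; what a row does not reach is not made up. A row lasts 1/12 s, in which the tool goes at most 41.7 mm and 7.16 degrees, less where a joint would pass 70% of its speed; a pose out of reach is approached as far as the arm can. A call with a gripper value outside its range is refused whole. The fingers move at their own pace and stop on an object; "force" is the grip in N (left out, the last holds). Time passes only in rows, so rows that do not move let the fingers close. It gives the time, the measured TCP pose, the force, the opening and the grip force at its end, in the units of the state.
- arm.get_state(): the state, without advancing time (a new reading comes with each control period).
- arm.read_camera(name): name is "scene" or "top" or "wrist"; returns the picture (384x512x3 uint8, blue, green, red); there is no depth.
- arm.camera_params(name): a dict with "mtx" (3x3 intrinsics, pixels), "eye" and "orientation" of the camera in the world; the wrist camera has in their place "T_tool_cam" (4x4, takes a point from camera to tool coordinates, whose origin is the TCP and whose axes are the flange's). Camera axes: x right, y down, z forward; pixel columns grow to the right and rows downward; lengths in m; the calibration is good to about 2 mm. A picture is of the moment at which its call begins: read the wrist's pose just before it. camera_params takes no time and is no camera call.
- arm.hand_in(): hands the job in; it is judged then, once.
The state is a dict: "t": time; "joint_pos": joint angles; "joint_vel": joint speeds; "joint_efforts": joint torques, N m; "position": TCP position; "tcp_rot": TCP orientation; "ft_force": force on the tool from outside, world axes, zero at the start; "wrist_torque": the same for the moment, N m; "finger_gap": finger opening in m; "finger_force": force on a finger pad.
Only numpy, scipy, OpenCV 4.12 (cv2) and the standard library are available. Lean on these libraries where they do the work, as an engineer would, in place of code of your own. Each camera call takes 0.05 s, during which the arm holds its last target. There are 200 camera calls.

## Working session

There is one attempt and no reset: what is moved stays moved. The work goes in short steps, Python scripts to look and compute and a tool call to move; the robot and the scene stay as the last step left them, time stands still between calls to the robot, and variables do not carry over. Pictures are saved under pics/ and viewed, at most 10 in all, crops included, and the job is handed in when it is done.

Besides the shell and the picture viewer there is one more tool, called after "Emit:" by a JSON object that holds its "name" and its "arguments". drive_tool: Moves the arm, as the interface text tells. Its arguments: {"type":"object","properties":{"moves":{"type":"array","items":{"type":"array"}},"force":{"type":"number"}},"required":["moves"]}

```bash
mkdir -p pics; ls
python3 - <<'E'
from workcell import arm
import cv2
s=arm.get_state(); print({k:s[k] for k in('t','position','tcp_rot','finger_gap','joint_pos')})
for n in('scene','top'):
    cv2.imwrite(f'pics/{n}0.png',arm.read_camera(n)); print(n,arm.camera_params(n))
print(arm.camera_params('wrist'))
E
```

```text
pics
{'t': 0.0, 'position': array([0.17114598, 0.62615322, 0.19111159]), 'tcp_rot': array([-1.56332025e-04,  1.33000935e-01,  9.91115055e-01, -1.29428488e-03]), 'finger_gap': 0.0853331847188679, 'joint_pos': array([-1.33048188,  0.61593712, -0.01259645,  1.42494448,  0.00808271,
        1.10336833, -0.04042095])}
scene {'mtx': array([[446.70892726,   0.        , 258.07153164],
       [  0.        , 446.70892726, 184.66207151],
       [  0.        ,   0.        ,   1.        ]]), 'eye': array([1.38447248, 0.08386658, 0.90601805]), 'orientation': array([-0.25296218,  0.65412881,  0.66286962, -0.26216312])}
top {'mtx': array([[495.34429576,   0.        , 258.37571179],
       [  0.        , 495.34429576, 197.7500235 ],
       [  0.        ,   0.        ,   1.        ]]), 'eye': array([0.38541319, 0.08408869, 1.38589579]), 'orientation': array([ 0.05571714, -0.6951999 ,  0.71472094, -0.05259924])}
{'mtx': array([[325.30628898,   0.        , 248.1057218 ],
       [  0.        , 325.30628898, 190.32054276],
       [  0.        ,   0.        ,   1.        ]]), 'T_tool_cam': array([[ 6.82617136e-04, -9.63825004e-01, -2.66534979e-01,
         6.68031250e-02],
       [ 9.99999624e-01,  8.00668106e-04, -3.34241536e-04,
        -3.98655890e-04],
       [ 5.35556407e-04, -2.66534651e-01,  9.63825188e-01,
        -1.80757523e-01],
       [ 0.00000000e+00,  0.00000000e+00,  0.00000000e+00,
         1.00000000e+00]])}
```

View pics/top0.png

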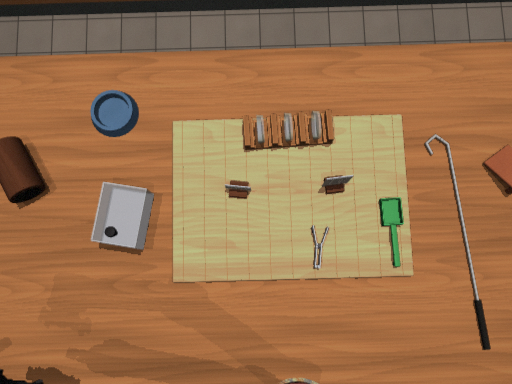

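View pics/scene0.png

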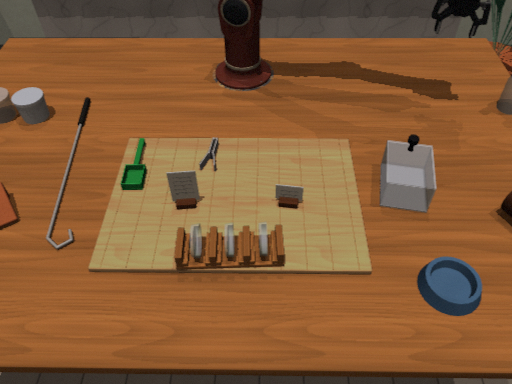

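The top view is oriented with up = +x and left = +y. The clip lies at (319,247) with its handles flaring upward (far side) and its jaws towards the robot. The tall card is at about (336,183), the short card at (238,188), the scoop at (392,230) and the insect box at (123,217). The scene view confirms the taller card at (183,188) and the short one at (289,196).

```bash
cat > h.py <<'E'
from workcell import arm
import numpy as np, cv2
from scipy.spatial.transform import Rotation as R
def rq(q): return R.from_quat(np.r_[q[1:],q[0]]).as_matrix()
def cam(n,s=None):
    p=arm.camera_params(n)
    if n!='wrist': return p['mtx'],rq(p['orientation']),np.array(p['eye'])
    T=np.eye(4);T[:3,:3]=rq(s['tcp_rot']);T[:3,3]=s['position'];T=T@p['T_tool_cam']
    return p['mtx'],T[:3,:3],T[:3,3]
def toplane(c,uv,z):
    K,Rm,e=c; uv=np.atleast_2d(uv).astype(float)
    d=np.c_[uv,np.ones(len(uv))]@np.linalg.inv(K).T@Rm.T
    return e+d*((z-e[2])/d[:,2])[:,None]
def proj(c,P):
    K,Rm,e=c; q=(np.atleast_2d(P)-e)@Rm@K.T; return q[:,:2]/q[:,2:]
E
python3 - <<'E'
from h import *
c=cam('top'); r=lambda a:np.round(a,3).tolist()
print('clip',r(toplane(c,[[313,227],[327,227],[318,268],[319,247]],.044)))
print('board',r(toplane(c,[[173,121],[403,115],[411,276],[173,281]],.018)))
print('tallfoot',r(toplane(c,[[335,185]],.036)),'cardtop',r(toplane(c,[[323,181],[352,177]],.133)))
print('short',r(toplane(c,[[239,189]],.036)),'scoop',r(toplane(c,[[392,230]],.03)),'box',r(toplane(c,[[123,217]],.09)))
a=cv2.imread('pics/top0.png')[150:290,215:425]
b=cv2.imread('pics/scene0.png')[120:230,130:320]
a=cv2.resize(a,None,fx=3.8,fy=3.8,interpolation=cv2.INTER_CUBIC)
cv2.imwrite('pics/a.png',a)
E
```

```text
clip [[0.508, -0.059, 0.044], [0.507, -0.097, 0.044], [0.398, -0.067, 0.044], [0.454, -0.073, 0.044]]
board [[0.826, 0.326, 0.018], [0.825, -0.333, 0.018], [0.37, -0.322, 0.018], [0.374, 0.326, 0.018]]
tallfoot [[0.624, -0.126, 0.036]] cardtop [[0.618, -0.08, 0.133], [0.626, -0.155, 0.133]]
short [[0.62, 0.14, 0.036]] scoop [[0.495, -0.276, 0.03]] box [[0.544, 0.445, 0.09]]
```

View pics/a.png

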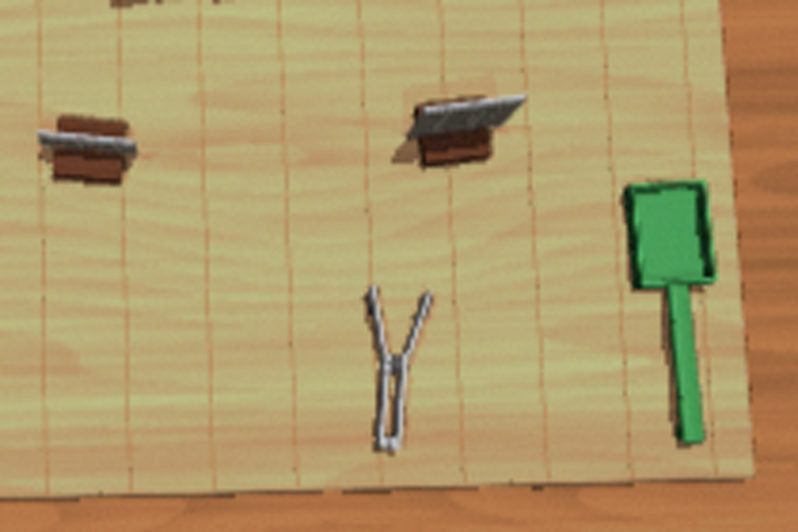

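The crop puts the hinge at crop pixel (395,362), i.e. top-image (318.9,245.3). The tips are at (317,268) and the handle ends at (313,226) and (328,227). The left side of the tall card is free, so I'll approach from there. First I'll raise the tool and swing it over the clip.

Emit:
{"name": "drive_tool", "arguments": {"moves": [[[0, 0, 0.035], -0.12, 1], [[0, 0, 0.035], -0.12, 1], [[0.03, -0.028, 0], -0.12, 1], [[0.03, -0.028, 0], -0.12, 1], [[0.03, -0.028, 0], -0.12, 1], [[0.03, -0.028, 0], -0.12, 1], [[0.03, -0.028, 0], -0.12, 1], [[0.03, -0.028, 0], -0.12, 1]], "force": 25}}

```text
t: 0.77
position: [0.3522, 0.4572, 0.262]
tcp_rot: [-0.0, 0.578, 0.816, -0.0]
ft_force: [0.5, 0.3, 0.5]
finger_gap: 0.0853
finger_force: 0.0
```

Emit:
{"name": "drive_tool", "arguments": {"moves": [[[0.03, -0.028, 0], -0.12, 1], [[0.02, -0.03, 0], -0.12, 1], [[0.005, -0.038, 0], -0.12, 1], [[0.005, -0.038, 0], -0.12, 1], [[0.005, -0.038, 0], -0.12, 1], [[0.005, -0.038, 0], -0.12, 1], [[0.005, -0.038, 0], -0.12, 1], [[0.005, -0.038, 0], -0.12, 1]]}}

```text
t: 1.43
position: [0.4308, 0.1711, 0.2621]
tcp_rot: [-0.0, 0.889, 0.457, -0.0]
ft_force: [0.1, -0.3, -0.9]
finger_gap: 0.0854
finger_force: 0.0
```

Emit:
{"name": "drive_tool", "arguments": {"moves": [[[0.005, -0.038, 0], -0.12, 1], [[0.005, -0.038, 0], -0.12, 1], [[0.005, -0.038, 0], -0.12, 1], [[0.005, -0.038, 0], -0.12, 1], [[0.005, -0.038, 0], -0.12, 1], [[0, -0.03, 0], -0.12, 1], [[0, 0, 0], -0.12, 1], [[0, 0, 0], 0, 1]]}}

```text
t: 2.1
position: [0.4558, -0.0491, 0.2621]
tcp_rot: [0.0, 0.999, 0.054, -0.0]
ft_force: [-1.0, 0.3, 0.0]
finger_gap: 0.0854
finger_force: 0.0
```

Run:
```python
from h import *
s=arm.get_state(); print(s['position'],s['tcp_rot'],s['joint_pos'])
cv2.imwrite('pics/w1.png',arm.read_camera('wrist'))
np.save('w1.npy',s,allow_pickle=True)
```

```text
[ 0.4557745  -0.04913904  0.26214285] [ 2.27772032e-04  9.98555560e-01  5.37277197e-02 -2.70366468e-04] [-0.57273986  0.32169062  0.85512271  1.85369885 -0.27199647  1.08855725
 -1.07833867]
```

View pics/w1.png

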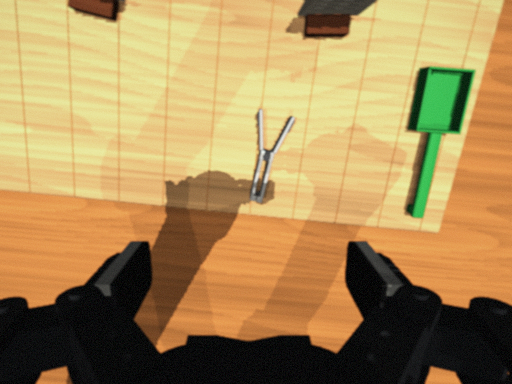

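The wrist view shows the clip: hinge at about (267,153), tips at (258,200), handle ends at (261,110) and (293,119). The front of the tall card's foot is at (327,25).

Run:
```python
from h import *
s=np.load('w1.npy',allow_pickle=True).item(); r=lambda a:np.round(a,4).tolist()
c=cam('wrist',s); P=toplane(c,[[267,153],[258,200],[261,110],[293,119]],.044); print('wrist',r(P))
Q=toplane(cam('top'),[[318.9,245.3],[317.1,267.9],[313.2,225.8],[327.9,227.4]],.044); print('top',r(Q))
for p in (P,Q):
    d=(p[2]+p[3])/2-p[1]; u=d/np.linalg.norm(d); print('len',np.linalg.norm(d),'axis ang',np.arctan2(u[1],u[0]),'hinge+40',r(p[0]+.04*u),'mid+.1-.',r(p[1]+.1*u))
y=rq(s['tcp_rot'])[:,1]; print('yang',np.arctan2(y[1],y[0]))
```

```text
wrist [[0.4635, -0.0727, 0.044], [0.402, -0.0687, 0.044], [0.5138, -0.0592, 0.044], [0.5075, -0.0986, 0.044]]
top [[0.4584, -0.0726, 0.044], [0.3982, -0.065, 0.044], [0.5116, -0.0595, 0.044], [0.5062, -0.0992, 0.044]]
len 0.10913473517599184 axis ang -0.09395314891908399 hinge+40 [0.5033, -0.0764, 0.044] mid+.1-. [0.5016, -0.0781, 0.044]
len 0.11159102455335161 axis ang -0.12915707875448523 hinge+40 [0.4981, -0.0777, 0.044] mid+.1-. [0.4974, -0.0779, 0.044]
yang -1.463288995153424
```

Emit:
{"name": "drive_tool", "arguments": {"moves": [[[0.02, -0.014, -0.03], -0.11, 1], [[0.024, -0.014, -0.03], -0.11, 1], [[0, 0, -0.035], 0, 1], [[0, 0, -0.035], 0, 1], [[0, 0, -0.02], 0, 1], [[0, 0, 0], 0, 1], [[0, 0, 0], 0, 1]]}}

```text
t: 2.73
position: [0.5, -0.0734, 0.1116]
tcp_rot: [-0.0, 0.999, -0.05, -0.001]
ft_force: [0.2, 0.2, 0.4]
finger_gap: 0.0853
finger_force: 0.0
```

Run:
```python
from h import *
s=arm.get_state(); print(s['position'],s['tcp_rot'],s['ft_force'])
cv2.imwrite('pics/w2.png',arm.read_camera('wrist'))
np.save('w2.npy',s,allow_pickle=True)
```

```text
[ 0.49999031 -0.07343406  0.11157804] [-4.58281492e-04  9.98726160e-01 -5.04413205e-02 -1.23332752e-03] [0.16970829 0.21259377 0.43906714]
```

View pics/w2.png

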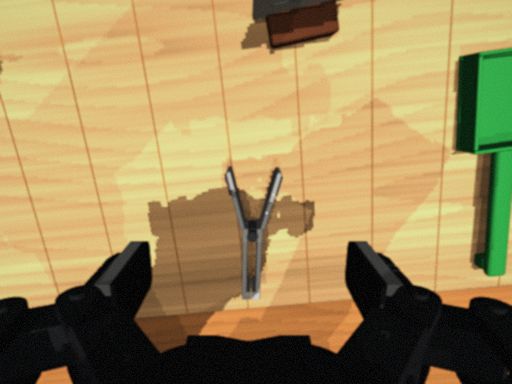

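The clip is now between the fingers and aligned: hinge at (252,230), tips at (250,295), handle ends at (229,171) and (278,171).

Run:
```python
from h import *
s=np.load('w2.npy',allow_pickle=True).item(); r=lambda a:np.round(a,4).tolist()
c=cam('wrist',s); p=toplane(c,[[252,230],[250,293],[229,171],[279,171]],.044); print('wrist',r(p))
d=(p[2]+p[3])/2-p[1]; u=d/np.linalg.norm(d); print('len',np.linalg.norm(d),'axis ang',np.arctan2(u[1],u[0]),'hinge+40',r(p[0]+.04*u),'tip+100',r(p[1]+.1*u))
y=rq(s['tcp_rot'])[:,1]; print('yang',np.arctan2(y[1],y[0]), np.arctan2(y[1],y[0])+np.pi/2)
# card foot front edges
print('foot top front edge',r(toplane(c,[[272,47],[338,33]],.018)), r(toplane(c,[[266,12],[336,3]],.036)))
```

```text
wrist [[0.4651, -0.0738, 0.044], [0.4068, -0.0663, 0.044], [0.5161, -0.0607, 0.044], [0.5122, -0.0995, 0.044]]
len 0.10828855798526424 axis ang -0.1274558438003665 hinge+40 [0.5048, -0.0789, 0.044] tip+100 [0.506, -0.0791, 0.044]
yang -1.6717228765136216 -0.10092654971872506
foot top front edge [[0.6054, -0.1034, 0.018], [0.6102, -0.1548, 0.018]] [[0.6262, -0.0995, 0.036], [0.627, -0.149, 0.036]]
```

Emit:
{"name": "drive_tool", "arguments": {"moves": [[[0.003, -0.005, -0.03], -0.02, 1], [[0, 0, -0.03], 0, 1], [[0, 0, -0.02], 0, 1], [[0, 0, -0.008], 0, 1], [[0, 0, 0], 0, 1], [[0, 0, 0], 0, 0.2], [[0, 0, 0], 0, 0], [[0, 0, 0], 0, -0.1]], "force": 25}}

```text
t: 3.45
position: [0.5047, -0.0802, 0.0259]
tcp_rot: [0.0, 0.998, -0.062, 0.002]
ft_force: [0.3, -0.5, 0.3]
finger_gap: 0.0513
finger_force: 0.0
```

Emit:
{"name": "drive_tool", "arguments": {"moves": [[[0, 0.001, -0.005], 0, -0.1], [[0, 0, 0], 0, -0.3], [[0, 0, 0], 0, -0.5], [[0, 0, 0], 0, -0.7], [[0, 0, 0], 0, -1], [[0, 0, 0], 0, -1], [[0, 0, 0], 0, -1], [[0, 0, 0], 0, -1]], "force": 25}}

```text
t: 4.12
position: [0.5033, -0.0791, 0.0193]
tcp_rot: [-0.0, 0.998, -0.063, 0.0]
ft_force: [0.1, -0.0, 0.6]
finger_gap: 0.0001
finger_force: 0.0
```

The fingers closed on nothing, so I'll look.

Run:
```python
from h import *
s=arm.get_state(); print(s['position'],s['finger_gap'])
np.save('w3.npy',s,allow_pickle=True)
w=arm.read_camera('wrist'); t=arm.read_camera('scene')[110:220,140:300]
cv2.imwrite('pics/w3.png',np.vstack([w[:,:],]) )
cv2.imwrite('pics/w3b.png',np.hstack([cv2.resize(w[60:],(512,324))[:, 90:430],cv2.resize(t,(471,324),interpolation=cv2.INTER_CUBIC)[:,:440]]))
```

```text
[ 0.50334271 -0.07906617  0.01930246] 0.00013320650581438454
```

View pics/w3b.png

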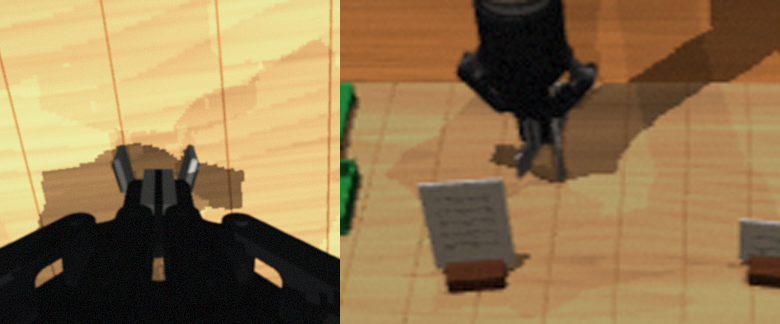

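Emit:
{"name": "drive_tool", "arguments": {"moves": [[[0, 0, 0.005], 0, -1], [[0, 0, 0.01], 0, -1], [[0, 0, 0.02], 0, -1], [[0, 0, 0.03], 0, -1], [[0, 0, 0.03], 0, -0.5], [[0, 0, 0], 0, 1], [[0, 0, 0], 0, 1], [[0, 0, 0], 0, 1]]}}

```text
t: 4.88
position: [0.5031, -0.0786, 0.1146]
tcp_rot: [-0.0, 0.998, -0.062, 0.0]
ft_force: [-0.2, 0.7, -0.4]
finger_gap: 0.0483
finger_force: 0.0
```

Run:
```python
from h import *
s=arm.get_state(); print(s['position'],s['finger_gap'])
np.save('w4.npy',s,allow_pickle=True)
cv2.imwrite('pics/w4.png',arm.read_camera('wrist'))
```

```text
[ 0.50309111 -0.07858359  0.11455939] 0.048251917143345334
```

View pics/w4.png

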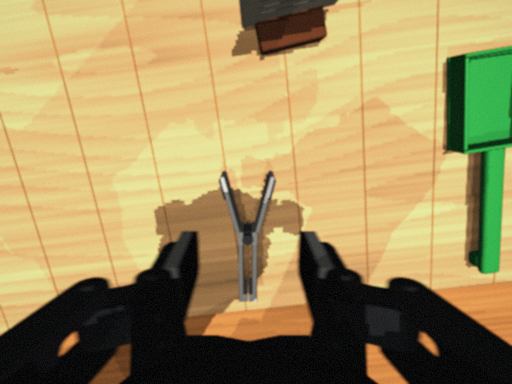

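Clip essentially unmoved: hinge (248,233), tips (247,297), handle ends (225,177) and (272,177). Top and wrist estimates only agree if the handles lie nearer z≈0.03 than 0.044, so the fingers probably rode over the handles while still descending. I'll check that height by triangulating.

Run:
```python
from h import *
r=lambda a:np.round(a,4).tolist()
C=[cam('top'),cam('wrist',np.load('w1.npy',allow_pickle=True).item()),cam('wrist',np.load('w2.npy',allow_pickle=True).item())]
U=[[[318.9,245.3],[317.1,267.9],[313.2,225.8],[327.9,227.4]],[[267,153],[258,200],[261,110],[293,119]],[[252,230],[250,293],[229,171],[279,171]]]
for i,n in enumerate(['hinge','tip','hl','hr']):
    A=np.zeros((3,3));b=np.zeros(3)
    for c,u in zip(C,U):
        d=toplane(c,u[i],0)[0]-c[2]; d/=np.linalg.norm(d); M=np.eye(3)-np.outer(d,d); A+=M;b+=M@c[2]
    print(n,r(np.linalg.solve(A,b)))
c=cam('wrist',np.load('w4.npy',allow_pickle=True).item())
for z in (.044,.034):
    p=toplane(c,[[248,233],[247,295],[225,177],[272,177]],z)
    d=(p[2]+p[3])/2-p[1]; u=d/np.linalg.norm(d); print(z,r(p),'len',np.linalg.norm(d),'axis',np.arctan2(u[1],u[0]),'h+38',r(p[0]+.038*u),'t+98',r(p[1]+.098*u))
s=arm.get_state();y=rq(s['tcp_rot'])[:,1]; print(np.arctan2(y[1],y[0])+np.pi/2)
```

```text
hinge [0.4601, -0.0737, 0.0304]
tip [0.3986, -0.0671, 0.0318]
hl [0.5133, -0.0601, 0.0315]
hr [0.5076, -0.1013, 0.0249]
0.044 [[0.465, -0.0744, 0.044], [0.4068, -0.0662, 0.044], [0.5147, -0.0622, 0.044], [0.5101, -0.0992, 0.044]] len 0.10653188627839356 axis -0.13626440873034576 h+38 [0.5027, -0.0795, 0.044] t+98 [0.5039, -0.0795, 0.044]
0.034 [[0.4608, -0.0738, 0.034], [0.4003, -0.0654, 0.034], [0.5125, -0.0612, 0.034], [0.5077, -0.0996, 0.034]] len 0.11077067813385556 axis -0.1362644087303457 h+38 [0.4985, -0.079, 0.034] t+98 [0.4974, -0.0787, 0.034]
-0.12493368407188798
```

Emit:
{"name": "drive_tool", "arguments": {"moves": [[[-0.005, 0, -0.03], -0.01, 0.5], [[0, 0, -0.03], 0, 0.5], [[0, 0, -0.02], 0, 0.5], [[0, 0, -0.01], 0, 0.5], [[0, 0, -0.0055], 0, 0.5], [[0, 0, 0], 0, 0.4], [[0, 0, 0], 0, 0.3], [[0, 0, 0], 0, 0.3]], "force": 25}}

```text
t: 5.6
position: [0.4992, -0.0794, 0.0197]
tcp_rot: [0.0, 0.998, -0.068, 0.001]
ft_force: [0.1, 0.5, 0.1]
finger_gap: 0.0556
finger_force: 0.0
```

Emit:
{"name": "drive_tool", "arguments": {"moves": [[[0, 0, 0], 0, 0.1], [[0, 0, 0], 0, 0], [[0, 0, 0], 0, -0.1], [[0, 0, 0], 0, -0.2], [[0, 0, 0], 0, -0.2]]}}

```text
t: 6.02
position: [0.4985, -0.079, 0.019]
tcp_rot: [-0.0, 0.998, -0.067, 0.0]
ft_force: [0.2, 0.8, 0.8]
finger_gap: 0.0341
finger_force: 0.0
```

Run:
```python
from h import *
w=arm.read_camera('wrist'); t=arm.read_camera('scene')[110:190,170:260]
cv2.imwrite('pics/w5.png',np.hstack([cv2.resize(w[100:300,120:380],None,fx=1.6,fy=1.6),cv2.resize(t,(360,320),interpolation=cv2.INTER_CUBIC)]))
```

```text
(no output)
```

View pics/w5.png

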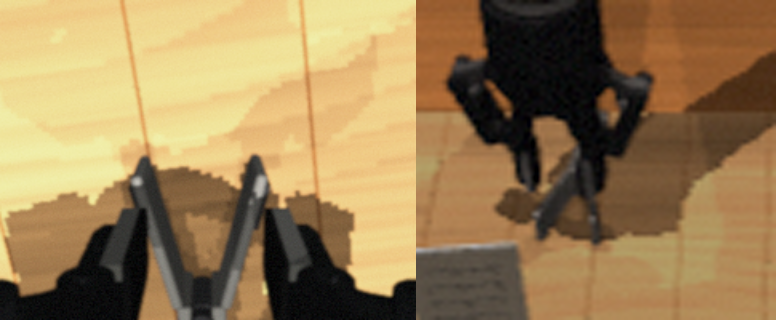

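Now the fingers clearly straddle the handles (handle ends at crop (140,165) and (257,165)), but they sit somewhat towards the hinge. I'll open slightly, shift a few mm towards the handle ends, and close stepwise.

Emit:
{"name": "drive_tool", "arguments": {"moves": [[[0, 0, 0], 0, 0.2], [[0, 0, 0], 0, 0.2], [[0.005, -0.0005, -0.0005], 0, 0.2], [[0, 0, 0], 0, 0.1], [[0, 0, 0], 0, 0], [[0, 0, 0], 0, -0.1], [[0, 0, 0], 0, -0.2], [[0, 0, 0], 0, -0.3]], "force": 25}}

```text
t: 6.78
position: [0.5032, -0.0795, 0.0183]
tcp_rot: [-0.0, 0.998, -0.068, -0.0]
ft_force: [-0.4, 0.3, -0.3]
finger_gap: 0.0303
finger_force: 0.0
```

Emit:
{"name": "drive_tool", "arguments": {"moves": [[[0, 0, 0], 0, -0.4], [[0, 0, 0], 0, -0.4]]}}

```text
t: 6.95
position: [0.5033, -0.0795, 0.0183]
tcp_rot: [-0.0, 0.998, -0.068, -0.0]
ft_force: [0.5, 0.9, 0.3]
finger_gap: 0.0254
finger_force: 0.0
```

Run:
```python
from h import *
s=arm.get_state(); np.save('w6.npy',s,allow_pickle=True)
w=arm.read_camera('wrist'); t=arm.read_camera('scene'); cv2.imwrite('pics/w6.png',w); cv2.imwrite('pics/s6.png',t); t=t[120:180,180:250]
cv2.imwrite('pics/m6.png',np.hstack([cv2.resize(w[120:320,140:360],None,fx=2,fy=2,interpolation=cv2.INTER_CUBIC),cv2.resize(t,(350,400),interpolation=cv2.INTER_CUBIC)]))
# where grasp-point/pad geometry should project
c=cam('wrist',s); T=rq(s['tcp_rot']); o=s['position']
for z in (0,-.01,-.019):
  for x in(-.011,.011): print(z,x,[np.round(proj(c,o+T@np.array([x,y,z]))[0]-[140,120]).tolist() for y in(-.0127,.0127)])
print('clip grasp z levels', np.round(proj(c,[[.5133,-.0601,.031],[.5133,-.0601,.044]])-[140,120],0).tolist())
```

```text
0 -0.011 [[86.0, 117.0], [128.0, 117.0]]
0 0.011 [[85.0, 82.0], [129.0, 82.0]]
-0.01 -0.011 [[85.0, 124.0], [129.0, 124.0]]
-0.01 0.011 [[84.0, 87.0], [130.0, 87.0]]
-0.019 -0.011 [[84.0, 131.0], [130.0, 131.0]]
-0.019 0.011 [[83.0, 93.0], [131.0, 93.0]]
clip grasp z levels [[69.0, 95.0], [67.0, 104.0]]
```

View pics/m6.png

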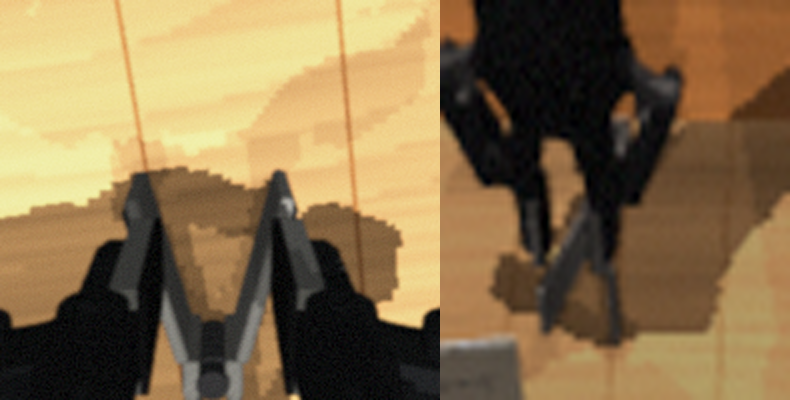

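The picture shows the handles passing between the fingers, but the visible finger ends look higher than the stated TCP. I'll check against the scene camera.

Run:
```python
from h import *
s=np.load('w6.npy',allow_pickle=True).item(); c=cam('scene'); o=s['position']; T=rq(s['tcp_rot'])
for z in(0,-.02,-.04,-.06):
    print(z,[np.round(proj(c,o+T@np.array([.0,y,z]))[0],1).tolist() for y in(-.025,-.0127,.0127,.025)])
print('clip handle ends z=.018/.044',np.round(proj(c,[[.513,-.06,.018],[.513,-.06,.044],[.508,-.1,.018],[.508,-.1,.044]]),1).tolist())
g=cv2.cvtColor(cv2.imread('pics/s6.png'),cv2.COLOR_BGR2GRAY)
print(g[140:174,194:226:1].tolist().__len__())
for r in range(142,174): print(r,' '.join('%3d'%v for v in g[r,194:224]))
```

```text
0 [[216.1, 169.1], [211.8, 168.7], [202.9, 167.8], [198.7, 167.3]]
-0.02 [[215.5, 164.0], [211.2, 163.6], [202.2, 162.7], [197.9, 162.2]]
-0.04 [[214.9, 158.8], [210.5, 158.4], [201.5, 157.5], [197.1, 157.0]]
-0.06 [[214.4, 153.5], [209.9, 153.0], [200.7, 152.1], [196.3, 151.7]]
clip handle ends z=.018/.044 [[214.0, 170.8], [213.2, 164.2], [199.9, 169.5], [198.9, 162.8]]
34
142  10  14   8  13   9  10  61 107 125 124 122 108  69   6  11  13  12   5   5  10  23  68  79  29  16  14  18  16  14  11
143  10   5   9  15   8   5  81 123 124 125 126 125  94  14   9   8  10  15   9   5  14  35  41  20  20  15  17  12  12  24
144  13  12  12   3  15  23  84 120 119 121 120 122 100  46   8  10   8   7   6  10  17  13  13  11  16  12  15  14  16  39
145  13   3   9   9  16  14  48  93 115 116 115 116  97  51  24  10   5  10   5  12  11  13   9  14  15  16  14  12  27  58
146  14   8  10  14   8   2  16  66 105 117 120 119 118 104  67   8  10   7  13  10   6   6  16  12  15  15  13  12  51  77
147   7  13  16   9  10   8   7  63 110 125 125 126 127 122  94   8   7  11  13  13  13   8   9  17  15
[... 2544 characters left out ...]
  58  63  65  65  66  66  66  65  68  58  48  43  51  69  70  79  88  88  87  87
169 132 133 136 133 133 118  76  51  82 111  96  65  65  65  62  64  64  64  65  60  48  45  48  64  65  76  86  88  88  86
170 150 142 139 138 132 123 110 104 122 130 134 133 110  66  68  68  71  67  63  52  46  51  58  70  77 119 147 149 148 148
171 110 123 141 140 133 127 124 124 127 132 142 141 136 132 132 133 108  65  62  54  50  53  97 131 138 151 154 154 156 154
172  83 104 134 133 128 125 126 125 125 132 140 138 140 140 143 151 144 129 122 112 110 117 130 139 147 153 155 153 154 156
173  78  95 123 132 129 128 126 128 127 130 139 147 156 156 156 158 156 151 141 122 118 131 134 149 157 156 157 157 158 158
```

The scene camera shows the handles standing the full 18–44 mm. The dark finger ends stop at row 159, about 35 mm above the stated TCP, and the wrist view agrees. The fingers therefore passed above the clip both times. I'll open and go down stepwise, watching the force.

Emit:
{"name": "drive_tool", "arguments": {"moves": [[[-0.002, 0, 0], 0, 0.4], [[0, 0, 0], 0, 0.4], [[0, 0, 0], 0, 0.4], [[0, 0, -0.006], 0, 0.4], [[0, 0, -0.006], 0, 0.4], [[0, 0, 0], 0, 0.4], [[0, 0, 0], 0, 0.4]], "force": 25}}

```text
t: 7.63
position: [0.5008, -0.0794, 0.0057]
tcp_rot: [-0.0, 0.998, -0.068, -0.001]
ft_force: [0.4, -0.1, 0.6]
finger_gap: 0.0598
finger_force: 0.0
```

Emit:
{"name": "drive_tool", "arguments": {"moves": [[[0, 0, -0.005], 0, 0.4], [[0, 0, -0.004], 0, 0.4], [[0, 0, 0], 0, 0.4], [[0, 0, 0], 0, 0.4]]}}

```text
t: 7.97
position: [0.5011, -0.0795, -0.003]
tcp_rot: [-0.0, 0.998, -0.068, -0.0]
ft_force: [-0.6, -1.0, 0.9]
finger_gap: 0.0597
finger_force: 0.0
```

Emit:
{"name": "drive_tool", "arguments": {"moves": [[[0, 0, -0.005], 0, 0.4], [[0, 0, -0.005], 0, 0.4], [[0, 0, 0], 0, 0.4], [[0, 0, 0], 0, 0.2], [[0, 0, 0], 0, 0.1], [[0, 0, 0], 0, 0.1]]}}

```text
t: 8.47
position: [0.5014, -0.0795, -0.0126]
tcp_rot: [-0.0, 0.998, -0.068, 0.0]
ft_force: [-0.4, 0.2, 1.1]
finger_gap: 0.047
finger_force: 0.0
```

Run:
```python
from h import *
s=arm.get_state(); c=cam('scene'); o=s['position']; T=rq(s['tcp_rot'])
print(o,s['ft_force'],s['finger_gap'])
for z in(0,-.02,-.03,-.04,-.05):
    print(z,[np.round(proj(c,o+T@np.array([.011,y,z]))[0],1).tolist() for y in(-.034,-.024,.024,.034)])
w=arm.read_camera('wrist');cv2.imwrite('pics/w7.png',w)
t=arm.read_camera('scene');cv2.imwrite('pics/s7.png',t)
g=cv2.cvtColor(t,cv2.COLOR_BGR2GRAY)
for r in range(150,174): print(r,' '.join('%3d'%v for v in g[r,190:224]))
```

```text
[ 0.50141529 -0.07949555 -0.01262789] [-0.44190389  0.22216242  1.09490308] 0.047038333717206136
0 [[219.2, 179.4], [215.8, 179.0], [199.3, 177.3], [195.9, 176.9]]
-0.02 [[218.7, 174.5], [215.2, 174.1], [198.5, 172.4], [195.1, 172.0]]
-0.03 [[218.5, 172.0], [214.9, 171.6], [198.2, 169.9], [194.7, 169.5]]
-0.04 [[218.2, 169.5], [214.7, 169.1], [197.8, 167.3], [194.3, 167.0]]
-0.05 [[217.9, 166.9], [214.4, 166.5], [197.4, 164.8], [193.9, 164.4]]
150  29  32  25   6  19  15  14  65 113 132 130 131 132 135 135 111  66  61  58  35  12  16  15  11   7   4  11  12  10  45  64  58  39   5
151  21  25  26  11  17  14  16  74 123 140 142 140 143 142 123  79  70  74  79  62  12   4  13   5  11  13  10  15  17  20  30  26  22  10
152  18  17  16  11   9   9   4  37  74 114 139 139 139 120  77  67  70  78  79  52  10  11  14  13  17   9  14  16  18  16  14   5   9  13
153  11  17  13  14  13   9  15  11  48 108 138 140 119  77  68  68  79  77  54  43  17   7   9  10   6   9   4  14  15  14  20  13   8  17
154  33  11  15  12   9  15  11   8  47 109 141 143 117  69  66  73  77  55  50  38  23  21 
[... 2007 characters left out ...]

169 122 120 123 127 128 121 122 100  51  72  74  80  93  63  65  66  64  64  65  63  62  66  66  57  43  41  47  50  52  54  57  76  87  89
170 140 145 144 142 143 131 123 121 116 120 120 120 122 126 110  69  69  69  68  69  67  70  69  63  49  48  54  53  55  54  55  74 121 150
171 133 133 131 123 109 115 127 127 127 126 125 127 127 127 126 120  98  57  56  57  56  57  56  52  50  52  53  51  87 119 118 130 150 156
172  89  90  87  85  83 103 125 127 126 127 125 125 125 126 127 127 125 117 117 118 119 116 116 111 111 117 118 118 122 127 136 150 155 151
173  79  80  80  80  80  95 123 131 128 127 129 130 131 131 131 137 147 147 139 137 145 145 146 136 132 146 145 139 130 129 139 150 150 149
```

Finger ends are now at row 166, z≈0.03, straddling the handles. I'll go down 6 mm more and close.

Emit:
{"name": "drive_tool", "arguments": {"moves": [[[0, 0, -0.003], 0, 0.1], [[0, 0, -0.003], 0, 0.1], [[0, 0, 0], 0, 0.0], [[0, 0, 0], 0, -0.1], [[0, 0, 0], 0, -0.2], [[0, 0, 0], 0, -0.3], [[0, 0, 0], 0, -0.3]], "force": 25}}

```text
t: 9.15
position: [0.5021, -0.0801, -0.0179]
tcp_rot: [0.0, 0.998, -0.068, 0.001]
ft_force: [-0.5, 0.7, 6.0]
finger_gap: 0.0301
finger_force: 5.6
```

Contact: 5.6 N on the pads, with the tips just touching the board. I'll raise 2 mm and close fully.

Emit:
{"name": "drive_tool", "arguments": {"moves": [[[0, 0, 0.002], 0, -0.4], [[0, 0, 0.001], 0, -0.5], [[0, 0, 0], 0, -0.7], [[0, 0, 0], 0, -1], [[0, 0, 0], 0, -1], [[0, 0, 0], 0, -1]], "force": 28}}

```text
t: 9.65
position: [0.5011, -0.0794, -0.0159]
tcp_rot: [-0.0, 0.998, -0.068, -0.0]
ft_force: [0.4, -0.2, -0.4]
finger_gap: 0.0155
finger_force: 30.1
```

Clip squeezed fully (gap 15.5 mm, 30 N). Now I'll lift and begin turning.

Emit:
{"name": "drive_tool", "arguments": {"moves": [[[0, 0, 0.005], 0, -1], [[0, 0, 0.015], 0, -1], [[0, 0, 0.02], 0, -1], [[0, 0, 0.02], 0, -1], [[0, 0, 0.02], 0, -1], [[0, 0, 0.02], 0, -1], [[0, 0, 0], 0.06, -1], [[0, 0, 0], 0.1, -1]]}}

```text
t: 10.32
position: [0.5021, -0.0797, 0.0858]
tcp_rot: [0.0, 1.0, 0.014, 0.001]
ft_force: [0.3, 0.3, 0.3]
finger_gap: 0.0155
finger_force: 30.1
```

Emit:
{"name": "drive_tool", "arguments": {"moves": [[[0.01, 0.012, 0], 0.11, -1], [[0.01, 0.012, 0], 0.11, -1], [[0.01, 0.012, 0], 0.11, -1], [[0.01, 0.012, 0], 0.11, -1], [[0.01, 0.012, 0], 0.11, -1], [[0.01, 0.012, 0], 0.11, -1], [[0.01, 0.012, 0], 0.11, -1], [[0.01, 0.012, 0], 0.11, -1]]}}

```text
t: 10.98
position: [0.5814, 0.0169, 0.0845]
tcp_rot: [0.0, 0.898, 0.439, -0.0]
ft_force: [0.3, -0.6, -1.0]
finger_gap: 0.0155
finger_force: 30.1
```

Emit:
{"name": "drive_tool", "arguments": {"moves": [[[0.01, 0.012, 0], 0.11, -1], [[0.01, 0.012, 0], 0.11, -1], [[0, 0.005, 0], 0.11, -1], [[0, 0, 0], 0.11, -1], [[0, 0, 0], 0.11, -1], [[0, 0, 0], 0.11, -1], [[0, 0, 0], 0, -1], [[0, 0, 0], 0, -1]]}}

```text
t: 11.65
position: [0.6011, 0.0451, 0.0844]
tcp_rot: [-0.0, 0.71, 0.704, -0.0]
ft_force: [-0.4, -0.9, -0.1]
finger_gap: 0.0152
finger_force: 30.1
```

Run:
```python
from h import *
s=arm.get_state(); np.save('w8.npy',s,allow_pickle=True); print(s['position'])
t=arm.read_camera('top');sc=arm.read_camera('scene');cv2.imwrite('pics/t8.png',t);cv2.imwrite('pics/s8.png',sc)
a=cv2.resize(t[150:230,270:370],(400,320),interpolation=cv2.INTER_CUBIC)
b=cv2.resize(sc[130:230,150:250],(400,400),interpolation=cv2.INTER_CUBIC)
a=cv2.resize(t[150:230,270:370],(400,320),interpolation=cv2.INTER_CUBIC); a=cv2.copyMakeBorder(a,0,80,0,0,0)
cv2.imwrite('pics/m8.png',np.hstack([a,b]))
```

```text
[0.60105507 0.04506832 0.08440171]
```

View pics/m8.png

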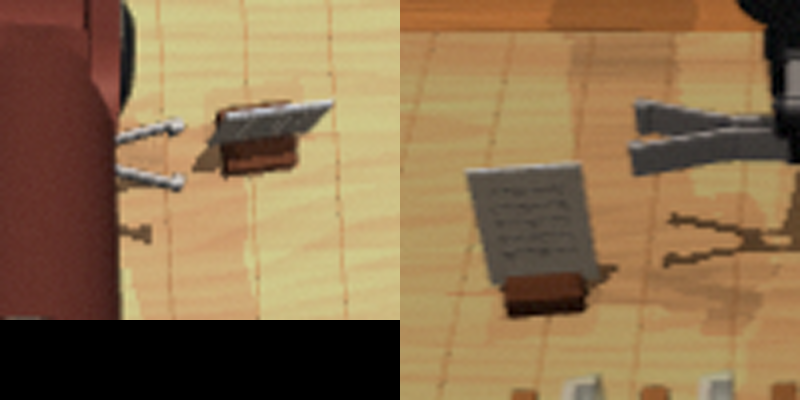

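The clip is held wide open. In the top view its tips are at (315,182) and (315,196). In the scene view they are at (209,155) and (207.5,167), with the card's top corners at (167,173) and (195,171). I'll turn these into points.

Run:
```python
from h import *
r=lambda a:np.round(a,4).tolist()
s=np.load('w8.npy',allow_pickle=True).item()
T,S=cam('top'),cam('scene')
def tri(a,b):
    A=np.zeros((3,3));v=np.zeros(3);
    for c,u in((T,a),(S,b)):
        d=toplane(c,u,0)[0]-c[2];d/=np.linalg.norm(d);M=np.eye(3)-np.outer(d,d);A+=M;v+=M@c[2]
    return np.linalg.solve(A,v)
print('tipfar tri',r(tri([315,181.75],[208.75,155])),'tipnear tri',r(tri([315,195.75],[207.5,166.75])))
for z in(.144,): print(z,'tips scene',r(toplane(S,[[208.75,155],[207.5,166.75]],z)),'top',r(toplane(T,[[315.5,181.75],[315.5,195.75]],z)))
print('tips bottom .118 scene',r(toplane(S,[[208.75,163.75],[207.5,173.75]],.118)))
print('card top scene',r(toplane(S,[[166.75,173],[195,170.75]],.133)),'top',r(toplane(T,[[324.5,178],[353.25,175.2]],.133)))
print('card low corners scene z.036',r(toplane(S,[[172.5,201.25],[199.25,200]],.036)))
# card top edge precise: bright grey in scene
# foot in scene: front top edge and bottom
print('foot front bottom scene',r(toplane(S,[[177,209],[196.5,207.5]],.018)),'top: foot near edge .018',r(toplane(T,[[326,193.5],[344,191.5]],.018)))
# low-saturation grey mask of the card in top
h=cv2.cvtColor(cv2.imread('pics/t8.png'),cv2.COLOR_BGR2HSV)
for y in range(172,196): print(y,' '.join('%3d'%v for v in h[y,318:358,1]))
```

```text
tipfar tri [0.6096, -0.0538, 0.1704] tipnear tri [0.5846, -0.0623, 0.1054]
0.144 tips scene [[0.5819, -0.0572, 0.144], [0.623, -0.0564, 0.144]] top [[0.6145, -0.0596, 0.144], [0.5784, -0.058, 0.144]]
tips bottom .118 scene [[0.5864, -0.0591, 0.118], [0.6214, -0.059, 0.118]]
card top scene [[0.6343, -0.1552, 0.133], [0.626, -0.0876, 0.133]] top [[0.6257, -0.0845, 0.133], [0.6309, -0.1588, 0.133]]
card low corners scene z.036 [[0.6411, -0.1547, 0.036], [0.6362, -0.0863, 0.036]]
foot front bottom scene [[0.6519, -0.1441, 0.018], [0.6463, -0.0943, 0.018]] top: foot near edge .018 [[0.6036, -0.1021, 0.018], [0.6078, -0.1526, 0.018]]
172  92  90  90  90  93 100 100 100 100 100 100 100 106 115 109 104 103 103 104 104 107 106 106 106 107 106 106 103  94  96  95  96  95  95  98 121  98  97  97  96
173  90  89  92  96  99 100 102 102 100 101 103 103 103 114 114 102 104 103 102 103 104 104 105 105 106 105 104 103  97  95  95  97  95  96 100 110  97  95  95  97
174  90  90  92 101 103 103 104 103 102 103 103 104 106 114 113 104 103 106 107 108 106 104 105 106 106 105 103 102  93  94  94  92  90 
[... 2771 characters left out ...]
  92  92  94  94  98 101 102 112 103 103 103
192 120 125 126 123 120 121 122 120 189 160 164 159 152 161 167 167 155 137 139 142 121 121 120 119 111  94  97  92  92  92  92  96 100  99  99 101 119  98  98  98
193 115 113 113 116 117 121 118 117 130 141 131 135 127 126 130 125 118 114  95  95  95  97  95  95  97  92  94  97  95  97  99 101 101  99  97 102 122  97  95  95
194 116 114 119 118 117 119 120 119 119 120 119 119 116 100 105 111 102  99  94  96  95  96  96  97  97 102 103 102 103 101 102 100 101  98  98 101 117  97  97  95
195 117 117 121 119 118 119 119 119 121 119 119 119 114  96  96 108  97  96  96  98  99 100 104 106 102 103 103 104 101 100  99 101 100  97  98 100 111  97  97  97
```

Corrected pairing gives a mouth centre of about (0.5995, -0.058) at clip mid-height 0.131. The card's foot centre is about (0.628, -0.122), yaw ≈0.095. I'll stage beside the card's left edge: align, shift x and lower.

Emit:
{"name": "drive_tool", "arguments": {"moves": [[[0.009, 0, -0.01], 0.05, -1], [[0.008, 0, -0.015], 0.045, -1], [[0, 0, -0.018], 0, -1], [[0, 0, 0], 0, -1], [[0, 0, 0], 0, -1], [[0, 0, 0], 0, -1]]}}

```text
t: 12.25
position: [0.6186, 0.0454, 0.042]
tcp_rot: [0.0, 0.675, 0.738, 0.0]
ft_force: [0.3, -1.4, 0.3]
finger_gap: 0.0154
finger_force: 30.1
```

Run:
```python
from h import *
s=arm.get_state(); np.save('w9.npy',s,allow_pickle=True); print(s['position'],s['tcp_rot'],s['finger_gap'])
t=arm.read_camera('top');sc=arm.read_camera('scene');cv2.imwrite('pics/t9.png',t);cv2.imwrite('pics/s9.png',sc)
T,S=cam('top'),cam('scene')
o=s['position']; m=o+[.0083,-.1027,0]; m[2]+=.0466
x=rq(s['tcp_rot'])[:,0]; n=np.array([-x[1],x[0],0]); print('jaw dir',-x)
print('expected tip outer corners (top .013) top/scene:',np.round(proj(T,[m+n*k+[0,0,.013] for k in(-.02,.02)]),1).tolist(),np.round(proj(S,[m+n*k+[0,0,.013] for k in(-.02,.02)]),1).tolist())
h=cv2.cvtColor(t,cv2.COLOR_BGR2HSV)[:,:,1]; g=cv2.cvtColor(sc,cv2.COLOR_BGR2HSV)[:,:,1]
print('top sat');print('    ',' '.join('%3d'%v for v in range(302,332)))
for y in range(170,198): print(y,' '.join('%3d'%v for v in h[y,302:332]))
print('scene sat');print('    ',' '.join('%3d'%v for v in range(190,224)))
for y in range(164,200): print(y,' '.join('%3d'%v for v in g[y,190:224]))
```

```text
[0.61860264 0.04543298 0.04196213] [3.15870366e-04 6.75222317e-01 7.37614203e-01 1.05659365e-04] 0.015371538272332074
jaw dir [ 8.81494470e-02 -9.96107208e-01  3.23293814e-04]
expected tip outer corners (top .013) top/scene: [[311.7, 172.7], [313.7, 187.6]] [[208.6, 185.9], [208.6, 174.2]]
top sat
     302 303 304 305 306 307 308 309 310 311 312 313 314 315 316 317 318 319 320 321 322 323 324 325 326 327 328 329 330 331
170 102 100 101 101 100 103 102  94 116  91  89  90  89  89  89  88  89  88  89  87  85  85  87  86  86  87  87  89  91 112
171 101 100 101 101  99 100  97  92 107  88  87  87  87  88  87  89  90  88  87  87  88  86  87  88  89  89  90  91 101 112
172 101 101  99 100  99 100 100  88  79  36  75  91  90  89  89  90  91  90  91  90  92  99 101 101 101 100  99 101 105 115
173 102  99 102 100  93  87  66  29  26  16  24  90  87  89  89  88  87  90  90  98  97 101 103 101 101 100 103 101 104 114
174 103 101  95  66  34  20  17  13  12   7  24  91  89  90  89  91  90  90  92 103 103 102 103 102 103 102 104 104 106 117
175  86  49  27  23  14  11   9  20  11  13  62  92  91 
[... 7286 characters left out ...]

195  52  52  56  52  60  56  53  62  77 122 135 137 135 136 139 137 137 137 136 137 137 139 140 135 149 141 137 138 142 139 133 146 135 146
196  56  47  54  60  56  61  57  62  65  98 141 140 141 136 138 134 137 138 137 136 140 145 139 136 137 142 137 136 137 137 137 138 136 134
197  59  58  58  54  63  68  57  56  64  87 140 145 141 143 136 139 137 139 136 133 140 141 139 140 139 137 133 137 136 136 136 137 135 135
198 140 150 147 146 154 112  54  56  62  83 136 137 141 137 141 136 137 136 136 139 137 141 136 139 139 136 136 140 139 138 138 133 137 139
199 168 178 177 183 184 138  69  79  81 103 135 135 136 138 134 135 137 138 134 136 142 144 137 137 138 131 138 135 138 136 138 133 136 132
```

The mouth axis passes about 3 mm to the far side of the card plane, and the tips are 32 mm short of the edge. Going in needs about dy = -0.050 and dx = +0.001.

Emit:
{"name": "drive_tool", "arguments": {"moves": [[[-0.003, 0, 0], 0, -1], [[0.001, -0.01, 0], 0, -1], [[0.001, -0.01, 0], 0, -1], [[0.001, -0.01, 0], 0, -1], [[0.001, -0.01, 0], 0, -1], [[0, -0.01, 0], 0, -1], [[0, 0, 0], 0, -1], [[0, 0, 0], 0, -1]]}}

```text
t: 13.02
position: [0.6193, -0.0061, 0.0413]
tcp_rot: [0.0, 0.676, 0.737, -0.0]
ft_force: [0.5, 0.4, -0.7]
finger_gap: 0.0156
finger_force: 30.1
```

Run:
```python
from h import *
s=arm.get_state(); print(s['position'],s['tcp_rot'],s['finger_gap'],s['finger_force'],s['ft_force'])
t=arm.read_camera('top');sc=arm.read_camera('scene');cv2.imwrite('pics/t10.png',t);cv2.imwrite('pics/s10.png',sc)
h=cv2.cvtColor(t,cv2.COLOR_BGR2HSV)[:,:,1]; g=cv2.cvtColor(sc,cv2.COLOR_BGR2HSV)[:,:,1]
print('    ',' '.join('%3d'%v for v in range(316,346)))
for y in range(166,192): print(y,' '.join('%3d'%v for v in h[y,316:346]))
print('    ',' '.join('%3d'%v for v in range(180,210)))
for y in range(166,200): print(y,' '.join('%3d'%v for v in g[y,180:210]))
```

```text
[ 0.61927283 -0.00606796  0.04131026] [ 4.18624627e-05  6.75849426e-01  7.37039705e-01 -1.56994932e-04] 0.0155967352083601 30.12106955051422 [ 0.4867255   0.43520701 -0.68380644]
     316 317 318 319 320 321 322 323 324 325 326 327 328 329 330 331 332 333 334 335 336 337 338 339 340 341 342 343 344 345
166 157 148 143 132 131 131 130 135  11  78  89  91  92  89  93 115  92  92  91  92  92  92  92  93  91  90  90  90  91  90
167 147 161 148 136 129 130 129 132  55  90  95  91  89  90  95 118  93  92  92  94  95  94  95  94  96  95  97  97  95  96
168 146 158 141 148 129 130 126 145  70 104 106  97  97  96  99 121  96  99  98  98  96  99  98  97 101  99 100 100 100 100
169 149 145 150 144 132 132 133 154  84 101 102  99  94  92  94 117  94  92  92  95  93  93  94  92  94  94  96 103 101  94
170 150 152 154 145 141 138 138  96  93  99  99  99  90  87  90 112  89  88  89  91 100  99  99  97  98  99 101 102 101  92
171 144 144 159 149 153 136 137 101 100 100 100  98  88  91  81  73 100  99 101  98 103 104 104 103 102 103 102 103 102 101
172 149 154 153 149 149 141 138 102 102 103 103  98 
[... 6068 characters left out ...]
  50  60  53  58  55  55  61  59  66 112 140 144 132 137 137 140 138 136 141 147
195  55  61  57  54  56  56  53  56  56  59  58  55  61  56  56  60  56  53  65 124 134 150 141 135 149 149 133 138 136 145
196  57  57  56  58  56  59  58  55  56  57  56  53  56  54  56  59  56  55  60  95 144 140 143 140 140 138 135 140 140 143
197  57  56  56  59  59  52  58  55  57  59  58  58  61  61  68  67  60  57  59  87 143 138 141 140 138 136 136 135 139 138
198  64  74  74  87  94  99  96 109 122 114 121 136 138 134 141  95  56  56  58  75 142 140 140 139 137 135 138 136 135 138
199 141 162 141 148 176 168 161 170 175 174 181 180 176 172 185 109  74  83  92 104 127 140 140 137 137 138 139 137 137 138
```

Tips are about 19 mm past the edge, the card plane is centred in the mouth with about 10 mm clearance on each side, the card hasn't moved, and the grip holds at 30 N.

```bash
python3 -c "
from workcell import arm
print(arm.hand_in())"
```

```text
the job is handed in; nothing more can be done
None
```

I handed in with the clip held at a 30 N grip, its handles squeezed fully, and the tall card's left edge about 19 mm inside the open mouth, with roughly 10 mm clear of each face. The card had not moved in the images. The hand-in gave no verdict.

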